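Set the board holder's sliding jaw to its stop

ROBOT

A 7-joint arm with a two-finger parallel gripper is mounted at the origin on the work surface. World frame = base frame: x ahead of the robot, y to its left, z up, the work surface at z = 0. Lengths are in mm, angles in rad, forces in N, time in s.
With the tool pointing down it reaches from about 425 to 875 mm from the base axis. Payload 8.4 kg.
Tool frame: the origin (TCP) lies on the centre line of the jaws, within the pads' length; the fingertips stand 17 mm ahead of it and the grasp point (between the pads) lies 2 mm behind it; z points along the fingers, y is the line along which they close (so a half turn about z gives the same grasp; the last joint's range is limited). The gripper opens to 85 mm and grips with 20 to 120 N. Pads are 22 mm wide; open, the fingers measure 114 mm over their backs; the gripper's body (76 mm by 85 mm) begins 54 mm behind the grasp point. The pads swing forward as they close: fully open they stand 13 mm farther back than shut.
Start: joints at [1.206, 0.333, 0.04, 1.465, -0.013, 1.343, -0.059], TCP at [170.721, -627.152, 248.308] pointing down, gripper open.
Joint ranges: [-2.58, 2.58], [-0.38, 2.09], [-1.3, 1.39], [0.25, 2.4], [-1.5, 4.64], [0.08, 2.09], [-2.65, 2.65]. Speed limits (rad/s): [2.22, 2.22, 2.79, 2.79, 3.14, 3.14, 3.14].

INTERFACE

Orientations are given as [roll, pitch, yaw] about the fixed x, y, z axes, in that order (R = Rz(yaw) Ry(pitch) Rx(roll)).
In Python, from bench import ctrl gives the robot as it stands.
- The arm moves only by the tool drive_tool, never from a script. Its argument "motion" is one flat list of numbers, 6 for each row, row after row: the shift along the tool's x, y, z scaled (see below), then the turn, a rotation vector about the tool's x, y, z scaled (see below). In form: [tx, ty, tz, ax, ay, az, tx, ty, tz, ax, ay, az, ...]. A call has 1 to 10 rows; each row is the pose to reach, as a shift and turn from the pose commanded when the call began, along the tool's axes at that moment, turning the shorter way round; what a row does not reach only later rows make up. The controller multiplies each number of a shift by 100 mm and each number of a turn by 180 degrees. A row lasts 1/10 s, in which the tool goes at most 50 mm and 8.59 degrees, less where a joint would pass 70% of its speed; a pose out of reach is approached as far as the arm can. A call with a number of a shift or a turn outside -1 to 1 is refused whole. A call with a gripper value outside its range is refused whole. "fingers" is the opening in per cent of the stroke, from 0 (shut) to 100 (fully open), set as the call begins (left out, the last holds). The fingers move at their own pace and stop on an object; the grip force is fixed at half the most. Time passes only in rows, so rows that repeat a pose let the fingers close. It gives the time, the measured TCP pose, the force, the opening and the grip force at its end, in the units of the state.
- ctrl.read_state(): the state, without advancing time (a new reading comes with each control period).
- ctrl.camera(name): name is "scene" or "top"; returns (picture, depth): 400x640x3 uint8, red, green, blue; 400x640 float32, mm along the optical axis (not along the pixel's ray), 0 where there is no reading.
- ctrl.camera_model(name): a dict with "K" (3x3 intrinsics, pixels), "R" (3x3) and "t" (3): a world point X has camera coordinates R X + t. Camera axes: x right, y down, z forward; pixel columns grow to the right and rows downward; lengths in mm; the calibration is good to about 2 mm. A picture is of the moment at which its call begins. camera_model takes no time and is no camera call.
- ctrl.sign_off(): hands the job in; it is judged then, once.
The state is a dict: "t": time; "joints": joint angles; "joint_vel": joint speeds; "tau": joint torques, N m; "tcp_pos": TCP position; "eef_rot": TCP orientation; "contact_force": force on the tool from outside, world axes, zero at the start; "ft_torque": the same for the moment, N m; "grip_width": finger opening in mm; "finger_force": force on a finger pad.
Only numpy, scipy, OpenCV 4.12 (cv2) and the standard library are available. Lean on these libraries where they do the work, as an engineer would, in place of code of your own. Each camera call takes 0.05 s, during which the arm holds its last target. There are 200 camera calls.

TASK

Get the circuit-board holder ready for the next board: with a fingertip, press down the rubber pad in the middle of its sliding jaw to free the brake, and keep it pressed while you push the jaw along the rails until it meets the steel stop. Then let go, so that the pad springs up and the brake holds the jaw there. Never force the jaw along with the pad up, and leave the other things on the bench where they are.

Things in the scene. Friction and masses are not known exactly. Their poses are not given: they have to be found in the camera images.
- holder: Circuit-board holder, fixed to the bench: grey base plate 110 (x) x 300 (y) x 8 mm, two aluminium rails along its y axis, a black fixed jaw 68 mm tall at its +y end, and the sliding jaw on the rails. Origin: centre of its underside, 6 mm above the table (it stands on a 6 mm cork sheet). x lies across the rails, z up; it may be turned any way round.
- jaw (a joint): Position of the sliding jaw along the rails in m: grows towards the holder's +y, towards the stop. Unbraked it runs easily (about 1 N); with the brake on it holds against about 15 to 20 N.
- release (a joint): How far the brake pad is pressed, in m: 0 = up, brake on; it bottoms at 0.005. The brake comes fully off in the first 2 mm. It springs up again when let go. Pressing takes 7 N at the start and 9.5 N at the bottom.
- pad_top (a point): Centre of the top of the black ribbed rubber brake pad (40 mm across the rails x 44 mm along) amid the sliding jaw, 50 mm above the table when up; moves with the pad. It lies in a pocket 50 mm long along the rails, open at the sides, between two black end walls of the jaw (84 mm wide): the rear one rises 6 mm above the pad, the one towards the stop carries the jaw plate and rises 26 mm.
- jaw_toe (a point): Middle of the sliding jaw's flat leading face (84 mm wide), the face that meets the stop; 37 mm from the pad's centre along the holder's +y, 40 mm above the table.
- stop_face (a point): Middle of the stop's face that looks at the sliding jaw, 40 mm above the table. The stop is a plain steel bridge fixed across both rails, 92 mm wide, 16 mm long, top 46 mm above the table, with a screw at one side. It stands farther along the holder's +y than the jaw, elsewhere each time. When the jaw meets it, jaw_toe and stop_face coincide.
- spool: Loose bystander beside the rails: solder spool standing on end, 52 mm across, 40 mm tall. Origin: centre of underside.
- tin: Loose bystander beside the rails: small round steel tin, 42 mm across, 34 mm tall. Origin: centre of underside.
- circuit: Loose bystander beside the rails: green circuit board lying flat, 58 (x) x 80 (y) mm, up to 15 mm tall with its parts. Origin: centre of underside.
- screwdriver: Loose bystander: screwdriver lying, about 150 mm long.
- cutters: Loose bystander: side cutters with orange handles lying, about 135 mm long, 16 mm tall.
- tray: Loose bystander: grey open parts tray with four compartments, 110 x 80 x 30 mm. Origin: centre of underside.
- flux: Loose bystander: white plastic bottle standing, 44 mm across, 85 mm tall. Origin: centre of underside.

How it is judged:
By the outcome, as a careful person would: the job done as asked, in the order asked, and still so for the second after the job is handed in, with the robot touching nothing.
It also fails if it takes over 38 s, if anything falls off the work surface, if the arm or the gripper's body presses on something with over 40 N, if the wrist force passes 120 N, or if a joint passes its speed limit or range.

## Working session

There is one attempt and no reset: what is moved stays moved. The work goes in short steps, Python scripts to look and compute and a tool call to move; the robot and the scene stay as the last step left them, time stands still between calls to the robot, and variables do not carry over. Pictures are saved under pics/ and viewed, at most 10 in all, crops included, and the job is handed in when it is done.

Besides the shell and the picture viewer there is one more tool, called after "Emit:" by a JSON object that holds its "fn" and its "kwargs". drive_tool: Moves the arm, as the interface text tells. Its arguments: {"type":"object","properties":{"motion":{"type":"array"},"fingers":{"type":"number"}},"required":["motion"]}

```bash
mkdir -p pics; ls
python3 - <<'E'
from bench import ctrl
import cv2,numpy as np
for n in("scene","top"):
    p,d=ctrl.camera(n); cv2.imwrite(f"pics/{n}0.png",p[:,:,::-1]); np.savez(f"pics/{n}0.npz",p=p,d=d,**ctrl.camera_model(n))
    m=ctrl.camera_model(n); print(n,m["K"].tolist(),(-m["R"].T@m["t"]).round(),m["R"].round(2).tolist())
s=ctrl.read_state(); print(s["t"],s["tcp_pos"],s["eef_rot"],s["contact_force"])
E
```

```text
pics
scene [[412.4668159646659, 0.0, 318.74419942131703], [0.0, 412.4668159646659, 199.14475684236845], [0.0, 0.0, 1.0]] [1225. -483.  922.] [[0.6, 0.8, 0.01], [0.58, -0.43, -0.69], [-0.55, 0.42, -0.72]]
top [[503.2425767746331, 0.0, 325.6572980916755], [0.0, 503.2425767746331, 206.51500670394273], [0.0, 0.0, 1.0]] [ 329.   -7. 1240.] [[-0.03, -1.0, -0.0], [-0.98, 0.03, -0.19], [0.19, -0.0, -0.98]]
0.1 [ 170.63005068 -626.80648245  247.49879399] [-3.14013382e+00  9.95902167e-05  2.65828300e-01] [ 0.43177893 -0.485269   -0.01685452]
```

View pics/top0.png

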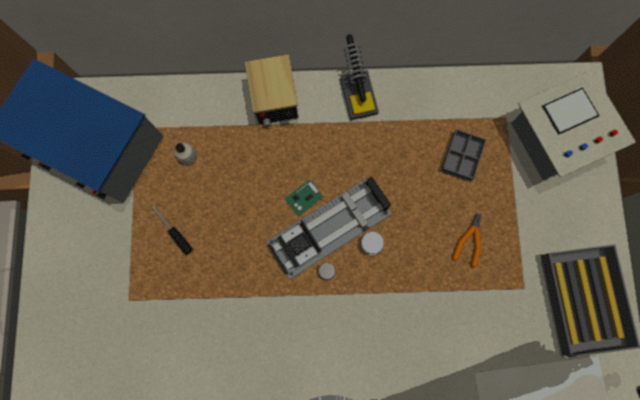

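View pics/scene0.png

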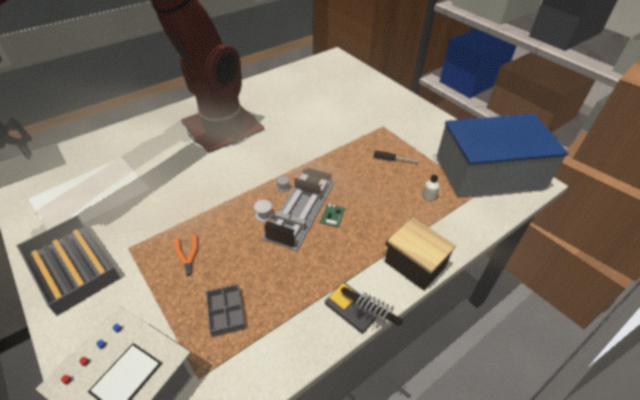

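The top view shows the holder running from about (283,258) to (380,193). The fixed jaw is at (376,194), the stop near (356,210) and the sliding jaw near (298,243). I'll enlarge that area.

```bash
cat > h.py <<'E'
import numpy as np
def ray(m,u,v,z):
    K,R,t=np.array(m["K"]),np.array(m["R"]),np.array(m["t"])
    c=-R.T@t; d=R.T@np.linalg.solve(K,[u,v,1.]); return c+d*(z-c[2])/d[2]
E
python3 - <<'E'
import cv2,numpy as np
a=np.load("pics/top0.npz")["p"][175:280,260:400,::-1]
b=np.load("pics/scene0.npz")["p"][160:255,240:360,::-1]
cv2.imwrite("pics/c1.png",cv2.resize(np.clip(a*1.5,0,255).astype('uint8'),None,fx=5.7,fy=5.7,interpolation=2))
cv2.imwrite("pics/c2.png",cv2.resize(np.clip(b*1.5,0,255).astype('uint8'),None,fx=6,fy=6,interpolation=2))
E
```

```text
(no output)
```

View pics/c1.png

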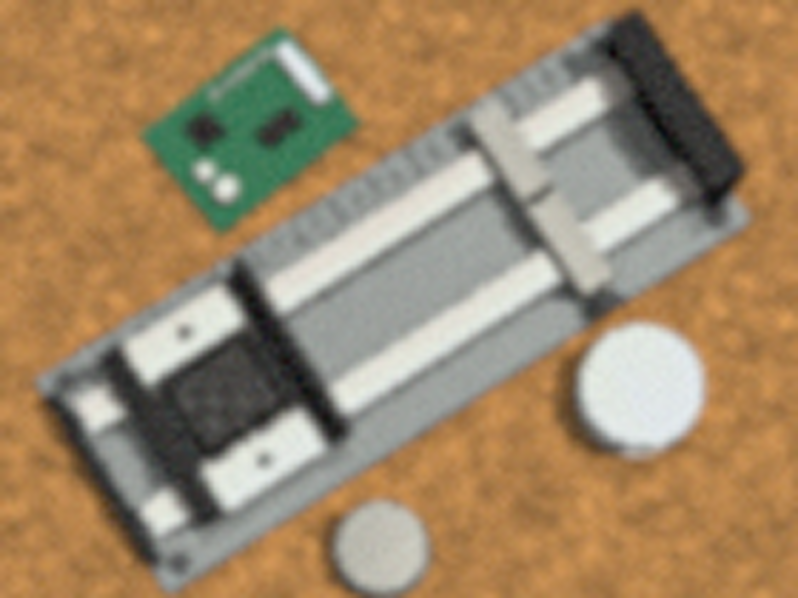

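View pics/c2.png

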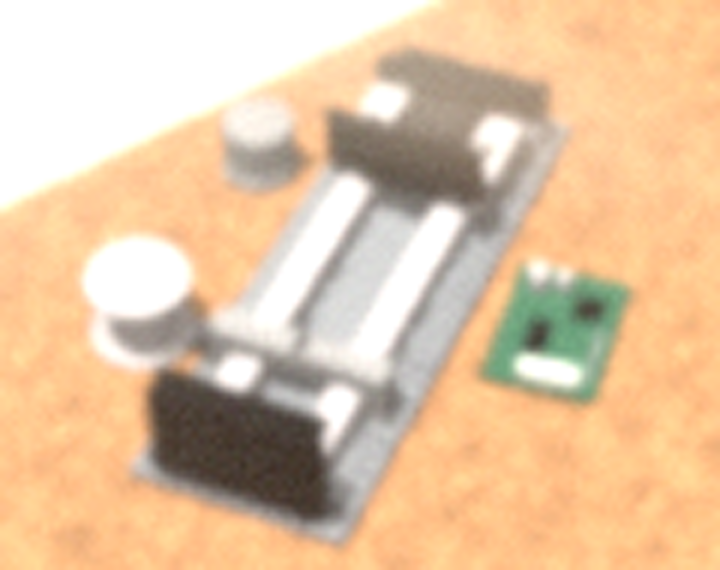

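The close top crop shows the pad centred at about (222,398), with the stop's jaw-side edge from (472,118) to (585,292). The plate corners are at (40,385), (165,590) and (745,215). The scene crop agrees: nothing stands between jaw and stop.

Run:
```python
import numpy as np
from h import ray
m=np.load("pics/top0.npz")
f=lambda x,y,z: ray(m,260+(x+.5)/5.7-.5,175+(y+.5)/5.7-.5,z)
A,B,C=f(40,385,14),f(165,590,14),f(745,215,14)
print(A,B,C,np.linalg.norm(A-B),np.linalg.norm(B-C))
u=(C-B)[:2];u/=np.linalg.norm(u);print("dir",u,np.degrees(np.arctan2(u[1],u[0])))
w=(A-B)[:2]; print("across",np.degrees(np.arctan2(w[1],w[0])))
p=f(222,398,50);print("pad",p)
s=[f(472,118,46),f(585,292,46)];sm=(s[0]+s[1])/2;print("stop",s,sm)
print("pad->stop along",(sm-p)[:2]@u,"travel",(sm-p)[:2]@u-37)
mid=(A+C)[:2]/2
n=np.array([-u[1],u[0]]); print("offset pad across from axis",(p[:2]-mid)@n,(p[:2]-mid)@u,"centre",mid)
print("spool",f(640,387,40),"tin",f(380,547,34))
# travel using jaw edge at z=76
e=[f(245,262,76),f(348,430,76)];print("jawplate front along from pad",((e[0]+e[1])[:2]/2-p[:2])@u)
from bench import ctrl
s=ctrl.read_state();print(s["t"])
```

```text
[487.39998671 139.43251528  14.        ] [398.53097642  86.80499174  14.        ] [ 553.1724301  -167.25783668   14.        ] 103.2828989903484 297.4254528124112
dir [ 0.51993349 -0.85420675] -58.67220976004174
across 30.63368111855021
pad [475.20436676  59.27380892  50.        ]
stop [array([592.59355548, -49.03501597,  46.        ]), array([516.2803433 , -94.06486637,  46.        ])] [554.43694939 -71.54994117  46.        ]
pad->stop along 152.94620315214922 travel 115.94620315214922
offset pad across from axis -0.4571167146592319 -85.95593537159598 centre [520.2862084 -13.9126607]
spool [ 476.20210519 -115.93902898   40.        ] tin [412.76493296  -4.84448298  34.        ]
jawplate front along from pad 36.595050514621605
0.1
```

```bash
cat >> h.py <<'E'
def rel(p,yaw,q,yawq):
    """tool-pointing-down move p,yaw -> q,yawq in drive_tool units"""
    d=np.array(q,float)-np.array(p,float); c,s=np.cos(yaw),np.sin(yaw)
    return np.round([(c*d[0]+s*d[1])/100,(s*d[0]-c*d[1])/100,-d[2]/100,0,0,-(yawq-yaw)/np.pi],3)
E
python3 - <<'E'
from h import *
W=[(170.6,-626.8,247.5,.266),(265,-580,247,.466),(350,-520,247,.7),(420,-430,240,1.0),(460,-325,230,1.25),(480,-225,220,1.5),(480,-125,210,1.75),(480,-30,200,1.95),(479,52,150,2.11)]
for a,b in zip(W,W[1:]): print(rel(a[:3],a[3],b[:3],b[3]).tolist())
E
```

```text
[1.034, -0.203, 0.005, 0.0, 0.0, -0.064]
[1.029, -0.154, -0.0, 0.0, 0.0, -0.074]
[1.115, -0.237, 0.07, 0.0, 0.0, -0.095]
[1.1, -0.231, 0.1, 0.0, 0.0, -0.08]
[1.012, -0.126, 0.1, 0.0, 0.0, -0.08]
[0.997, -0.071, 0.1, 0.0, 0.0, -0.08]
[0.935, 0.169, 0.1, 0.0, 0.0, -0.064]
[0.765, 0.294, 0.5, 0.0, 0.0, -0.051]
```

Emit:
{"fn": "drive_tool", "kwargs": {"motion": [1.0,-0.2,0,0,0,-0.064,1.0,-0.2,0,0,0,-0.064,1.0,-0.2,0,0,0,-0.064,1.0,-0.2,0,0,0,-0.064], "fingers": 0}}

```text
t: 0.5
tcp_pos: [263.8, -580.4, 247.9]
eef_rot: [-3.141, -0.0, 0.47]
contact_force: [-0.7, -0.5, 0.1]
grip_width: 28.4
finger_force: 0.0
```

Emit:
{"fn": "drive_tool", "kwargs": {"motion": [1.0,-0.15,0,0,0,-0.074,1.0,-0.15,0,0,0,-0.074,1.0,-0.15,0,0,0,-0.074,1.0,-0.15,0,0,0,-0.074]}}

```text
t: 0.9
tcp_pos: [344.6, -523.0, 248.1]
eef_rot: [-3.141, 0.0, 0.7]
contact_force: [-0.3, 0.2, -0.4]
grip_width: 0.1
finger_force: 0.0
```

Emit:
{"fn": "drive_tool", "kwargs": {"motion": [1.0,-0.2,0.05,0,0,-0.09,1.0,-0.2,0.05,0,0,-0.09,1.0,-0.2,0.05,0,0,-0.09,1.0,-0.2,0.05,0,0,-0.09]}}

```text
t: 1.3
tcp_pos: [407.3, -444.1, 243.2]
eef_rot: [-3.141, 0.001, 0.98]
contact_force: [-1.4, -0.7, 0.3]
grip_width: 0.1
finger_force: 0.0
```

Emit:
{"fn": "drive_tool", "kwargs": {"motion": [1.0,-0.2,0.1,0,0,-0.08,1.0,-0.2,0.1,0,0,-0.08,1.0,-0.2,0.1,0,0,-0.08,1.0,-0.2,0.1,0,0,-0.08]}}

```text
t: 1.7
tcp_pos: [446.0, -350.6, 233.4]
eef_rot: [-3.141, 0.001, 1.23]
contact_force: [0.1, -0.5, 0.6]
grip_width: 0.5
finger_force: 0.0
```

Emit:
{"fn": "drive_tool", "kwargs": {"motion": [1.0,-0.1,0.1,0,0,-0.08,1.0,-0.1,0.1,0,0,-0.08,1.0,-0.1,0.1,0,0,-0.08,1.0,-0.1,0.1,0,0,-0.08]}}

```text
t: 2.1
tcp_pos: [470.0, -253.6, 223.4]
eef_rot: [-3.141, 0.001, 1.481]
contact_force: [-0.4, -0.7, 0.2]
grip_width: -0.2
finger_force: 0.0
```

Emit:
{"fn": "drive_tool", "kwargs": {"motion": [1.0,-0.05,0.1,0,0,-0.08,1.0,-0.05,0.1,0,0,-0.08,1.0,-0.05,0.1,0,0,-0.08,1.0,-0.05,0.1,0,0,-0.08]}}

```text
t: 2.5
tcp_pos: [474.1, -153.7, 213.6]
eef_rot: [-3.142, 0.001, 1.732]
contact_force: [0.6, -1.9, -0.1]
grip_width: 0.2
finger_force: 0.0
```

Emit:
{"fn": "drive_tool", "kwargs": {"motion": [1.0,0.1,0.1,0,0,-0.064,1.0,0.1,0.1,0,0,-0.064,1.0,0.1,0.1,0,0,-0.064,1.0,0.1,0.1,0,0,-0.064,1.0,0.1,0.1,0,0,-0.064]}}

```text
t: 3.0
tcp_pos: [468.1, -54.3, 203.5]
eef_rot: [3.141, 0.0, 1.932]
contact_force: [0.3, 0.3, 0.0]
grip_width: 0.3
finger_force: 0.0
```

Run:
```python
from h import *
from bench import ctrl
s=ctrl.read_state();print(rel(s["tcp_pos"],s["eef_rot"][2],(479.3,52.4,130),2.112),s["joints"].round(2))
```

```text
[ 0.958  0.482  0.735  0.     0.    -0.057] [ 0.6   0.03 -0.58  1.92  0.02  1.2   0.37]
```

Emit:
{"fn": "drive_tool", "kwargs": {"motion": [0.958,0.482,0.3,0,0,-0.057,0.958,0.482,0.5,0,0,-0.057,0.958,0.482,0.735,0,0,-0.057,0.958,0.482,0.735,0,0,-0.057,0.958,0.482,0.735,0,0,-0.057,0.958,0.482,0.735,0,0,-0.057]}}

```text
t: 3.6
tcp_pos: [479.6, 53.4, 130.9]
eef_rot: [3.141, 0.001, 2.112]
contact_force: [-0.4, 0.2, 0.1]
grip_width: 0.0
finger_force: 0.0
```

Run:
```python
from h import *
from bench import ctrl
import cv2
s=ctrl.read_state();print(s["tcp_pos"].round(1),s["eef_rot"],rel(s["tcp_pos"],s["eef_rot"][2],(479.3,52.4,130),2.112))
a,_=ctrl.camera("top");b,_=ctrl.camera("scene")
a=cv2.resize(a[190:290,260:360],(400,400),interpolation=2);b=cv2.resize(b[130:230,240:340],(400,400),interpolation=2)
cv2.imwrite("pics/n1.png",np.clip(np.hstack([a,b])[:,:,::-1]*1.3,0,255))
```

```text
[479.6  53.4 130.9] [3.14054641e+00 1.02348042e-03 2.11248415e+00] [-0.007 -0.008  0.009  0.     0.     0.   ][ WARN:0@1.349] global loadsave.cpp:1063 imwrite_ Unsupported depth image for selected encoder is fallbacked to CV_8U.
```

View pics/n1.png

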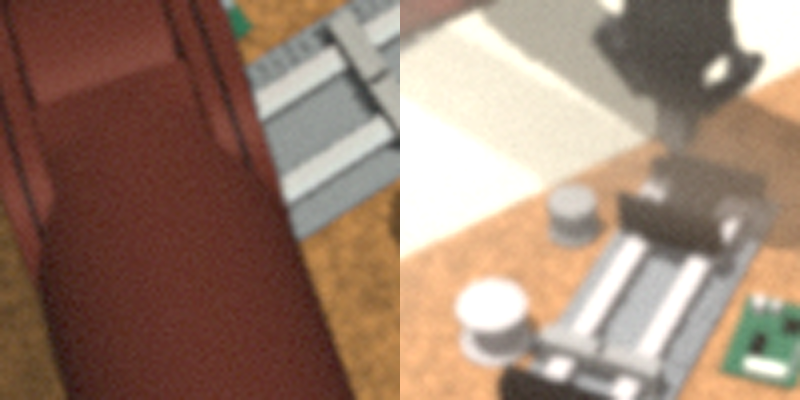

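The fingertips, at about (680,145) in the right half, hover over the jaw's pocket behind the front plate. I'll go down, then feel for the pad.

Emit:
{"fn": "drive_tool", "kwargs": {"motion": [0,0,0.3,0,0,0,0,0,0.5,0,0,0,0,0,0.58,0,0,0,0,0,0.6,0,0,0,0,0,0.6,0,0,0]}}

```text
t: 4.2
tcp_pos: [479.1, 55.3, 70.6]
eef_rot: [3.141, 0.0, 2.116]
contact_force: [1.0, -0.3, 0.1]
grip_width: 0.0
finger_force: 0.0
```

Emit:
{"fn": "drive_tool", "kwargs": {"motion": [0,0,0.02,0,0,0,0,0,0.03,0,0,0,0,0,0.04,0,0,0,0,0,0.04,0,0,0]}}

```text
t: 4.6
tcp_pos: [479.1, 55.5, 66.5]
eef_rot: [3.141, 0.001, 2.116]
contact_force: [-0.3, 0.1, 6.4]
grip_width: -0.1
finger_force: 2.9
```

Contact came at z≈66.5, as expected for the pad. Now I'll press about 3.5 mm.

Emit:
{"fn": "drive_tool", "kwargs": {"motion": [0,0,0.01,0,0,0,0,0,0.02,0,0,0,0,0,0.03,0,0,0,0,0,0.038,0,0,0,0,0,0.038,0,0,0]}}

```text
t: 5.1
tcp_pos: [479.1, 55.4, 62.8]
eef_rot: [3.141, 0.001, 2.116]
contact_force: [-1.9, -0.8, 8.4]
grip_width: -0.0
finger_force: 4.0
```

The pad is down about 4 mm at 8.4 N. I'll push along −tool x, slowly.

Emit:
{"fn": "drive_tool", "kwargs": {"motion": [-0.02,0,0,0,0,0,-0.05,0,0,0,0,0,-0.09,0,0,0,0,0,-0.13,0,0,0,0,0,-0.17,0,0,0,0,0,-0.2,0,0,0,0,0,-0.2,0,0,0,0,0]}}

```text
t: 5.8
tcp_pos: [489.6, 38.0, 62.9]
eef_rot: [3.141, 0.001, 2.116]
contact_force: [-1.1, -1.6, 8.4]
grip_width: 0.0
finger_force: 4.0
```

Emit:
{"fn": "drive_tool", "kwargs": {"motion": [-0.04,0,0,0,0,0,-0.09,0,0,0,0,0,-0.14,0,0,0,0,0,-0.19,0,0,0,0,0,-0.24,0,0,0,0,0,-0.29,0,0,0,0,0,-0.34,0,0,0,0,0,-0.38,0,0,0,0,0,-0.4,0,0,0,0,0,-0.4,0,0,0,0,0]}}

```text
t: 6.8
tcp_pos: [510.3, 3.7, 62.8]
eef_rot: [3.141, 0.001, 2.116]
contact_force: [-1.4, -2.9, 8.3]
grip_width: 0.1
finger_force: 4.0
```

Run:
```python
from bench import ctrl
import cv2,numpy as np
s=ctrl.read_state();print(s["tcp_pos"].round(1),s["contact_force"].round(1))
a,_=ctrl.camera("top");b,_=ctrl.camera("scene")
a=cv2.resize(a[180:280,280:380],(400,400),interpolation=2);b=cv2.resize(b[140:240,240:340],(400,400),interpolation=2)
cv2.imwrite("pics/n2.png",np.clip(np.hstack([a,b])[:,:,::-1]*1.3,0,255).astype('uint8'))
```

```text
[510.3   3.7  62.8] [-1.4 -2.9  8.3]
```

View pics/n2.png

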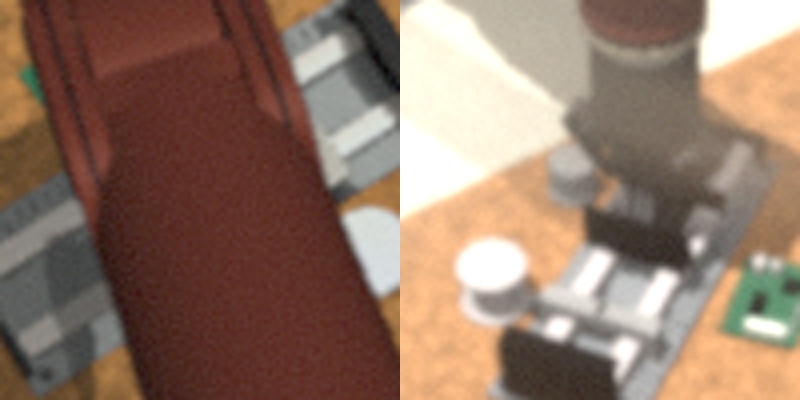

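The jaw plate, at about (640,235), has moved along with the finger, and the stop is ahead at (605,310). About 56 mm are left by estimate. I'll go 45 mm, then creep.

Emit:
{"fn": "drive_tool", "kwargs": {"motion": [-0.04,0,0,0,0,0,-0.09,0,0,0,0,0,-0.14,0,0,0,0,0,-0.19,0,0,0,0,0,-0.24,0,0,0,0,0,-0.29,0,0,0,0,0,-0.34,0,0,0,0,0,-0.39,0,0,0,0,0,-0.43,0,0,0,0,0,-0.45,0,0,0,0,0]}}

```text
t: 7.9
tcp_pos: [533.4, -34.8, 62.8]
eef_rot: [3.141, 0.001, 2.116]
contact_force: [-2.5, -0.1, 8.3]
grip_width: 0.2
finger_force: 4.0
```

Emit:
{"fn": "drive_tool", "kwargs": {"motion": [-0.01,0,0,0,0,0,-0.02,0,0,0,0,0,-0.03,0,0,0,0,0,-0.04,0,0,0,0,0,-0.05,0,0,0,0,0,-0.06,0,0,0,0,0,-0.06,0,0,0,0,0]}}

```text
t: 8.6
tcp_pos: [536.4, -39.8, 62.8]
eef_rot: [3.141, 0.001, 2.116]
contact_force: [-3.0, -1.1, 7.3]
grip_width: 0.0
finger_force: 4.0
```

Emit:
{"fn": "drive_tool", "kwargs": {"motion": [-0.01,0,0,0,0,0,-0.02,0,0,0,0,0,-0.03,0,0,0,0,0,-0.04,0,0,0,0,0,-0.04,0,0,0,0,0]}}

```text
t: 9.1
tcp_pos: [537.7, -41.8, 62.5]
eef_rot: [-3.141, -0.001, 2.117]
contact_force: [-4.0, 2.9, 8.3]
grip_width: -0.2
finger_force: 4.1
```

Emit:
{"fn": "drive_tool", "kwargs": {"motion": [-0.01,0,0,0,0,0,-0.02,0,0,0,0,0,-0.02,0,0,0,0,0]}}

```text
t: 9.4
tcp_pos: [538.9, -43.1, 62.5]
eef_rot: [3.142, -0.001, 2.117]
contact_force: [-4.6, 4.1, 8.5]
grip_width: -0.0
finger_force: 4.1
```

Emit:
{"fn": "drive_tool", "kwargs": {"motion": [-0.01,0,0,0,0,0,-0.02,0,0,0,0,0,-0.03,0,0,0,0,0,-0.03,0,0,0,0,0]}}

```text
t: 9.8
tcp_pos: [540.7, -45.5, 62.7]
eef_rot: [3.141, -0.001, 2.117]
contact_force: [-2.8, 5.1, 7.9]
grip_width: -0.1
finger_force: 4.1
```

Run:
```python
from bench import ctrl
import cv2,numpy as np
s=ctrl.read_state();print(s["tcp_pos"].round(1),s["contact_force"].round(1))
b,_=ctrl.camera("scene")
b=cv2.resize(b[160:240,240:340],(800,600),interpolation=2)
cv2.imwrite("pics/n3.png",np.clip(b[:,:,::-1]*1.3,0,255).astype('uint8'))
```

```text
[540.7 -45.5  62.7] [-2.8  5.1  7.9]
```

View pics/n3.png

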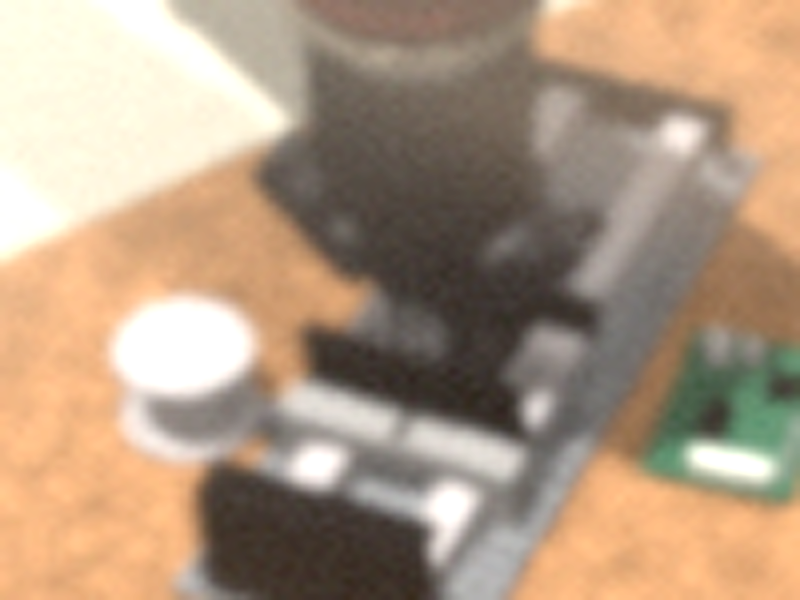

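The jaw plate's lower edge now sits against the stop bridge (about 400,400). The steady 6 N push with the finger slipping confirms contact. I'll lift straight up.

Emit:
{"fn": "drive_tool", "kwargs": {"motion": [0,0,-0.015,0,0,0,0,0,-0.03,0,0,0,0,0,-0.045,0,0,0,0,0,-0.06,0,0,0,0,0,-0.1,0,0,0,0,0,-0.3,0,0,0,0,0,-0.6,0,0,0,0,0,-1.0,0,0,0,0,0,-1.0,0,0,0]}}

```text
t: 10.75
tcp_pos: [543.5, -47.2, 167.3]
eef_rot: [3.136, 0.005, 2.116]
contact_force: [0.6, -0.2, -0.8]
grip_width: -0.2
finger_force: 0.0
```

Emit:
{"fn": "drive_tool", "kwargs": {"motion": [0.6,1.0,-0.3,0,0,0,0.6,1.0,-0.3,0,0,0,0.6,1.0,-0.3,0,0,0,0.6,1.0,-0.3,0,0,0,0.6,1.0,-0.3,0,0,0]}}

```text
t: 11.25
tcp_pos: [594.9, 55.8, 191.5]
eef_rot: [-3.141, -0.0, 2.117]
contact_force: [-0.2, -0.4, 0.9]
grip_width: 0.1
finger_force: 0.0
```

Emit:
{"fn": "drive_tool", "kwargs": {"motion": [1.0,0.8,0,0,0,0,1.0,0.8,0,0,0,0,1.0,0.8,0,0,0,0,1.0,0.8,0,0,0,0,1.0,0.8,0,0,0,0]}}

```text
t: 11.75
tcp_pos: [611.4, 181.6, 191.3]
eef_rot: [-3.14, 0.001, 2.116]
contact_force: [0.3, -1.1, -0.8]
grip_width: 0.2
finger_force: 0.0
```

Run:
```python
from bench import ctrl
import cv2,numpy as np
s=ctrl.read_state();print(s["t"],s["tcp_pos"].round(1),s["contact_force"].round(1))
a,_=ctrl.camera("top");b,_=ctrl.camera("scene")
a=cv2.resize(a[175:280,260:400],(400,300),interpolation=2);b=cv2.resize(b[160:240,240:340],(400,300),interpolation=2)
cv2.imwrite("pics/n4.png",np.clip(np.hstack([a,b])[:,:,::-1]*1.3,0,255).astype('uint8'))
```

```text
11.75 [611.4 181.6 191.3] [ 0.3 -1.1 -0.8]
```

View pics/n4.png

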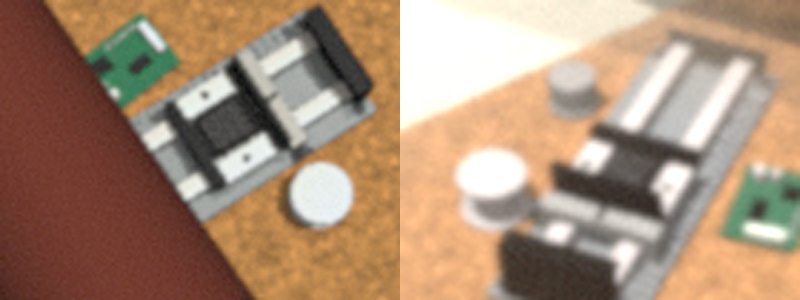

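The jaw plate (250,105 in the left half) lies against the stop bridge with no gap. The pad is up, and the spool, tin and circuit board haven't moved.

```bash
python3 -c "
from bench import ctrl
print(ctrl.sign_off())"
```

```text
the job is handed in; nothing more can be done
None
```

The job is handed in: I pushed the jaw up to the steel stop with the pad held down, then lifted off so the pad springs up and the brake holds it. The last picture shows no gap at the stop and the things in view beside the rails unmoved; the robot's clock read about 12 s of the 38 s allowed.

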